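# Load a lamp spindle in the indexing jig and hold it at the third stop

## Task

Take the taller of the two turned wooden spindles out of the rack and push its thin end through the eyelet in the lug of the indexing jig until its shoulder sits flat on the lug, then let go of it. Then take the jig's bar knob and turn it clockwise (seen from above), counting the clicks, to the third stop, which brings the spindle in front of the drill bush; do not go over into the fourth, and leave the shorter spindle and the other things on the bench where they are. Finish while still gripping the knob, holding it still at the third stop for drilling.

Things in the scene. Friction and masses are not known exactly. Their poses are not given: they have to be found in the camera images.
- jig: Indexing jig, fixed to the bench: round plywood base 250 mm across, 18 mm thick; origin at its centre on the bench, on the knob's axis, z up. Over it turns an aluminium index plate 136 mm across (top 66 mm above the bench) with one square lug, 40 mm wide, that holds the eyelet and ends 105 mm from the axis. All of the jig stays within 153 mm of the axis, and below 118 mm but for the knob.
- index (a joint): Turn of plate, knob and lug, rad; grows clockwise seen from above; home end stop at -0.25; starts, turning freely, between -0.20 and 0.08. A sprung ball clicks into stops 0.36 apart: first 0.48, second 0.84, third 1.20, fourth 1.56, with humps at 0.30, 0.66, 1.02, 1.38. A hump takes about 0.1 N m, then the plate is drawn into the stop and stays there if left; friction 0.02 N m.
- knob_grip (a point): Point on the knob's axis at which to grip it, 144 mm above the bench. The knob is a black bar 64 mm long, 16 mm thick, 36 mm high (123 to 159 mm above the bench) on an 18 mm steel post on the plate's centre. The point's x axis runs along the bar and points to the eyelet, y across its 16 mm thickness, z up; it turns with the plate.
- bush (a point): Tip of the steel drill bush (14 mm across) on the jig, 107 mm from the knob's axis and 103 mm above the bench. It points level at the axis from a fixed aluminium post 118 mm tall at the base's rim. At the third stop lug and spindle stand right in front of it.
- knob: The knob itself (bar and post), which turns with the plate; origin on its axis at bench height, axes as knob_grip.
- eye (a point): Centre of the eyelet's upper mouth, on the lug's top face, 66 mm above the bench and 85 mm from the knob's axis. A round hole 13 mm across, straight down through the 16 mm thick lug, open below (32 mm free between lug and base). Its x axis points outward from the knob, z up.
- rack: Wooden rack block, fixed to the bench, 56 x 170 x 45 mm; origin at the centre of its underside; three holes 13 mm across in its top, in a row along its own y axis at -50, 0 and +50 mm. The two spindles stand in the outer holes (either way round), the middle one is empty.
- long_spindle: The taller beech spindle, 125 mm long, 30 to 65 g, upright in the rack; origin at the lower end of its tenon, z along it, upward. Round tenon 10 mm across, 30 mm long, its end chamfered; then a shoulder disc 28 mm across, 7 mm thick; a neck 16 mm across; a straight round head 22 mm across, 77 to 121 mm above the origin, by which to grip it.
- long_spindle_shoulder (a point): Point on the taller spindle's axis in the underside of its shoulder, 30 mm above its lower end.
- short_spindle: The shorter spindle, to be left in the rack: the same tenon and shoulder, but 90 mm long over all; its 22 mm head reaches from 42 to 86 mm above its origin. Origin at its lower end.
- plane: Bystander: small block plane, 150 x 46 x 50 mm, lying between rack and jig; origin at the centre of its sole.
- chisel: Bystander: wood chisel 250 mm long, lying to the left of the jig; origin under the end of its handle nearest the blade.
- mallet: Bystander: wooden mallet, head 75 x 125 x 55 mm, 270 mm long, lying beside the rack; origin on the bench between head and handle.
- cubby: Bystander: small open wooden box 75 x 85 x 85 mm, behind jig and rack; origin at the centre of its underside.
- glue: Bystander: white glue bottle, 56 mm across, 150 mm tall, standing behind the rack; origin at the centre of its underside.
Not all that is in view belongs to the job. Leave any blue or turquoise look-alike of the long_spindle alone.

How it is judged:
On the way:
1. the taller spindle is through the eyelet with its shoulder on the lug, let go, before the knob has been turned to the first stop (horizontal distance between long_spindle_shoulder and eye below 0.006 m and z of long_spindle_shoulder in the frame of eye between -0.004 and 0.004 m and angle between the z axis of long_spindle and the z axis of eye, either way round below 0.12 rad and angle between long_spindle's own z axis and vertical below 0.3 rad and contact force between the fingers and long_spindle below 0.2 N and value of joint index below 0.28 rad), for 0.2 s.
At the end, for the whole second after the job is handed in: The knob stands still in the third stop (joint 1.20 within 0.08 rad) with the fingers gripping it (over 3 N), and the taller spindle is through the eyelet, free of the fingers, its shoulder within 4 mm of the lug's top, within 6 mm of the hole's centre and within 0.12 rad of square (horizontal distance between long_spindle_shoulder and eye below 0.006 m and z of long_spindle_shoulder in the frame of eye between -0.004 and 0.004 m and angle between the z axis of long_spindle and the z axis of eye, either way round below 0.12 rad and angle between long_spindle's own z axis and vertical below 0.3 rad and contact force between the fingers and long_spindle below 0.2 N and value of joint index between 1.12 and 1.28 rad and velocity of joint index between -0.1 and 0.1 rad/s and contact force between the fingers and knob above 3 N); the arm keeps its last pose, push and grip.
It fails at once if the knob is turned past the third stop, onto the hump before the fourth (value of joint index above 1.36 rad).
It fails at once if the shorter spindle is moved by over 25 mm (distance of short_spindle from where it was at the start of the episode above 0.025 m).
It fails at once if another thing on the bench is moved by over 40 mm (distance of any of plane, chisel, mallet, cubby, glue from where it was at the start of the episode above 0.04 m).
It also fails if it takes over 64 s, if anything falls off the work surface, if the arm or the gripper's body presses on something with over 40 N, if the wrist force passes 120 N, or if a joint passes its speed limit or range.

## Robot

A 6-joint arm with a two-finger parallel gripper is mounted at the origin on the work surface. World frame = base frame: x ahead of the robot, y to its left, z up, the work surface at z = 0. Lengths are in m, angles in rad, forces in N, time in s.
With the tool pointing down it reaches from about 0.375 to 0.975 m from the base axis. Payload 3.8 kg.
Tool frame: the origin (TCP) lies on the front face of the gripper's body, between the roots of the fingers; the fingertips stand 73 mm ahead of it and the grasp point (between the pads) lies 54 mm ahead of it (env.hold_point_z is the distance from the TCP to the grasp point, in m); z points along the fingers, y is the line along which they close (so a half turn about z gives the same grasp; the last joint's range is limited). The gripper opens to 85 mm and grips with 20 to 120 N. Pads are 22 mm wide; open, the fingers measure 114 mm over their backs; the gripper's body (76 mm by 85 mm) begins 54 mm behind the grasp point. The pads swing forward as they close: fully open they stand 13 mm farther back than shut.
Start: joints at [1.162, 0.264, 1.604, -0, 1.274, -0.037], TCP at [0.245, 0.629, 0.304] pointing down, gripper open.
Joint ranges: [-2.63, 2.63], [-0.94, 2.18], [0.31, 2.57], [-1.31, 4.45], [0, 2.66], [-2.55, 2.55]. Speed limits (rad/s): [2.57, 2.57, 3.14, 3.14, 3.14, 3.14].

## Interface

Orientations are given as a rotation vector (axis times angle).
In Python, from plant import env gives the robot as it stands. The module is installed in compiled form; this text tells all that it offers.
- The arm moves only by the tool servo_tool, never from a script. Its argument "steps" is a list of rows, each a list of 5 numbers: the shift along the tool's x, y, z in cm, then the turn about the tool's z in degrees, then the opening, from 0 (shut) to 1 (fully open). A call has 1 to 10 rows; each row is the pose to reach, as a shift and turn from the pose commanded when the call began, along the tool's axes at that moment; what a row does not reach only later rows make up. A row lasts 1/10 s, in which the tool goes at most 50 mm and 8.59 degrees, less where a joint would pass 70% of its speed; a pose out of reach is approached as far as the arm can. A call with a gripper value outside its range is refused whole. The fingers move at their own pace and stop on an object; the grip force is fixed at half the most. Time passes only in rows, so rows that repeat a pose let the fingers close. It gives the time, the measured TCP pose, the force, the opening and the grip force at its end, in the units of the state.
- env.read_state(): the state, without advancing time (a new reading comes with each control period).
- env.grab_frame(name): name is "scene" or "top" or "wrist"; returns the picture (400x640x3 uint8, red, green, blue); there is no depth.
- env.get_calibration(name): a dict with "K" (3x3 intrinsics, pixels), "dist_coeffs" ([k1, k2, p1, p2, k3] as OpenCV has them; the pictures are not rectified), "R" (3x3) and "t" (3): a world point X has camera coordinates R X + t; the wrist camera has in their place "hand_eye" (4x4, takes a point from camera to tool coordinates, whose origin is the TCP and whose axes are the flange's). Camera axes: x right, y down, z forward; pixel columns grow to the right and rows downward; lengths in m; the calibration is good to about 2 mm. A picture is of the moment at which its call begins: read the wrist's pose just before it. get_calibration takes no time and is no camera call.
- env.sign_off(): hands the job in; it is judged then, once.
Trained networks look in the newest picture that a camera, given by its name, has taken for a name from the list of things; names that differ only in an ending like _2 or _b are one class to them, and where a whole thing is asked for, a point or a joint stands for the part that bears it (a point fixed in the world has none). Each returns a list of dicts, best first, with "p" (0 to 1); they miss things now and then, are a little off and sometimes report something else, mostly with a low value. They report only what shows in the picture. A call takes as long as a camera call. They do not tell look-alikes from the thing itself.
- env.spot_in(camera, thing): "position" ([x, y, z] in m, in world coordinates, good to about 4 mm: the middle of the surface that is visible of it).
- env.pinpoint(camera, thing): "position" ([x, y, z] in m, in world coordinates, good to about 4 mm: a listed point, or the origin of a listed thing).
The state is a dict: "t": time; "joints": joint angles; "dq": joint speeds; "joint_torque": joint torques, N m; "ee_pos": TCP position; "ee_rot": TCP orientation; "ft_force": force on the tool from outside, world axes, zero at the start; "moment": the same for the moment, N m; "width": finger opening in m; "finger_force": force on a finger pad.
Only numpy, scipy, OpenCV 4.12 (cv2) and the standard library are available. Lean on these libraries where they do the work, as an engineer would, in place of code of your own. Each camera call takes 0.05 s, during which the arm holds its last target. There are 200 camera calls.

## Working session

There is one attempt and no reset: what is moved stays moved. The work goes in short steps, Python scripts to look and compute and a tool call to move; the robot and the scene stay as the last step left them, time stands still between calls to the robot, and variables do not carry over. Pictures are saved under pics/ and viewed, at most 10 in all, crops included, and the job is handed in when it is done.

Besides the shell and the picture viewer there is one more tool, called after "Emit:" as name([rows], argument=value, ...), one row to a line, values as JSON. servo_tool: Moves the arm, as the interface text tells. Its arguments: {"type":"object","properties":{"steps":{"type":"array","items":{"type":"array","items":{"type":"number"}}}},"required":["steps"]}

```bash
mkdir -p pics; cat > h.py <<'E'
import numpy as np, cv2
from scipy.spatial.transform import Rotation as R
from plant import env
def tool():
    s=env.read_state(); return np.array(s["ee_pos"]),R.from_rotvec(s["ee_rot"]).as_matrix(),s
def cam(n):
    c=env.get_calibration(n); K=np.array(c["K"]);d=np.array(c["dist_coeffs"])
    if "R" in c: return K,d,np.array(c["R"]),np.array(c["t"])
    p,Rt,_=tool(); H=np.array(c["hand_eye"]); Rw=Rt@H[:3,:3]; tw=Rt@H[:3,3]+p
    return K,d,Rw.T,-Rw.T@tw
def pix(n,X):
    K,d,Rr,t=cam(n); return cv2.projectPoints(np.atleast_2d(np.float64(X)),cv2.Rodrigues(Rr)[0],t,K,d)[0][:,0]
def ray(n,uv,z):
    K,d,Rr,t=cam(n); q=cv2.undistortPoints(np.float64(uv).reshape(-1,1,2),K,d)[:,0]
    D=np.c_[q,np.ones(len(q))]@Rr; C=-Rr.T@t
    return C+D*((z-C[2])/D[:,2])[:,None]
def snap(n,f=None):
    im=env.grab_frame(n)
    if f: cv2.imwrite("pics/"+f,im[...,::-1])
    return im
E
python3 - <<'E'
from h import *
a=snap("scene");b=snap("top")
cv2.imwrite("pics/a.png",np.vstack([a,b])[...,::-1][:, :] if 0 else cv2.resize(np.vstack([a,b]),(480,600))[...,::-1])
cv2.imwrite("pics/s.png",a[...,::-1]);cv2.imwrite("pics/t.png",b[...,::-1])
for n in("scene","top"):
  for k in("jig","knob_grip","eye","bush","rack","long_spindle","short_spindle","long_spindle_shoulder","plane","cubby","glue","mallet"):
    print(n,k,[(np.round(r["position"],3).tolist(),round(r["p"],2)) for r in env.pinpoint(n,k)[:3]])
p,Rt,s=tool();print(p,Rt.round(2),s["width"],s["t"])
E
```

```text
scene jig [([0.564, 0.115, 0.0], 0.8)]
scene knob_grip [([0.559, 0.112, 0.141], 0.58)]
scene eye [([0.556, 0.201, 0.064], 0.58)]
scene bush [([0.661, 0.153, 0.106], 0.96)]
scene rack [([0.48, -0.225, -0.006], 0.98)]
scene long_spindle [([0.584, -0.187, 0.0], 0.73), ([0.496, -0.183, 0.011], 0.69), ([0.458, -0.079, -0.004], 0.5)]
scene short_spindle [([0.458, -0.272, 0.016], 0.49)]
scene long_spindle_shoulder [([0.581, -0.187, 0.034], 0.68), ([0.461, -0.076, 0.031], 0.66), ([0.496, -0.178, 0.046], 0.6)]
scene plane [([0.58, -0.079, -0.0], 0.76)]
scene cubby [([0.774, -0.032, 0.002], 0.77)]
scene glue [([0.482, -0.225, -0.005], 0.7), ([0.765, -0.186, 0.003], 0.65)]
scene mallet [([0.428, -0.548, -0.001], 0.98)]
top jig [([0.563, 0.115, -0.006], 0.93), ([0.664, 0.151, 0.102], 0.44)]
top knob_grip [([0.569, 0.115, 0.143], 0.69)]
top eye [([0.555, 0.198, 0.065], 0.96)]
top bush [([0.663, 0.154, 0.102], 0.66)]
top rack [([0.475, -0.229, -0.002], 0.94), ([0.499, -0.183, 0.043], 0.57)]
top long_spindle [([0.501, -0.178, 0.014], 0.64), ([0.586, -0.189, 0.001], 0.59), ([0.459, -0.082, 0.003], 0.45)]
top short_spindle [([0.461, -0.276, 0.016], 0.53)]
top long_spindle_shoulder [([0.584, -0.19, 0.032], 0.59), ([0.496, -0.181, 0.041], 0.53), ([0.565, 0.116, 0.001], 0.37)]
top plane [([0.764, -0.181, -0.0], 0.62), ([0.577, -0.079, -0.002], 0.56), ([0.496, -0.184, 0.041], 0.45)]
top cubby [([0.771, -0.038, 0.002], 0.68)]
top glue [([0.763, -0.183, 0.0], 0.53)]
top mallet []
[0.24521387 0.62888157 0.30388967] [[-0.93  0.36  0.  ]
 [ 0.36  0.93  0.  ]
 [-0.    0.   -1.  ]] 0.08533022297300678 1.3
```

View pics/t.png

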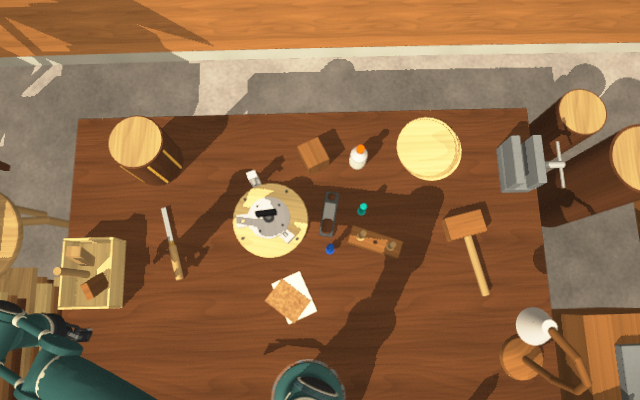

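View pics/s.png

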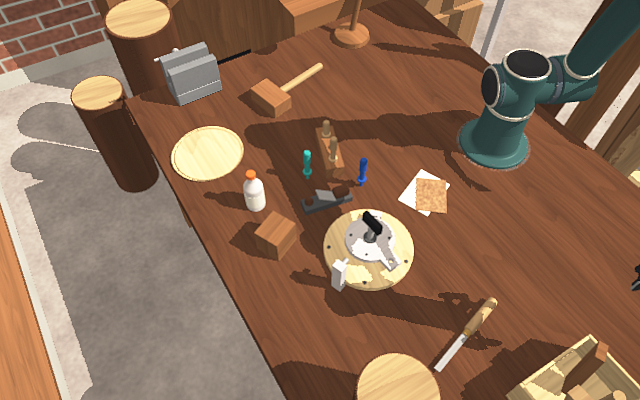

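```bash
python3 - <<'E'
import cv2,numpy as np
a=cv2.imread("pics/s.png")[110:210,285:385];b=cv2.imread("pics/t.png")[180:280,310:410]
cv2.imwrite("pics/c.png",cv2.resize(np.hstack([a,b]),(800,400),interpolation=cv2.INTER_CUBIC))
E
```

```text
(no output)
```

View pics/c.png

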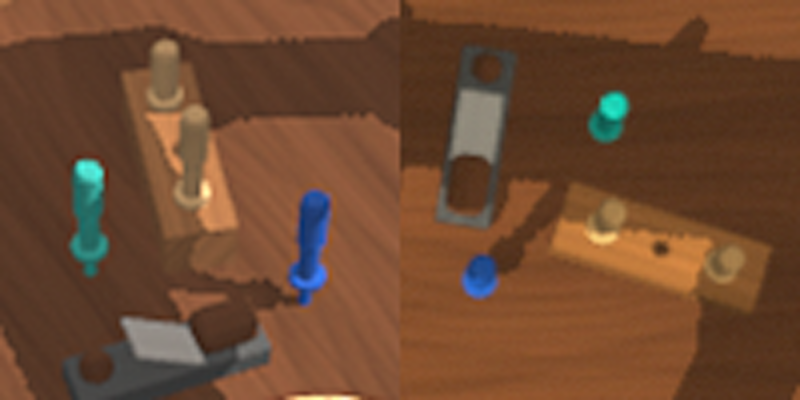

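Candidates (scene picture): the rack spindles at (333,150) and (326,128), turquoise at (307,163), blue at (363,172). The coloured ones stand outside the rack and are look-alikes. The wooden one at (333,150), nearer the jig, is clearly the taller, so it is the target. I'll go above it.

Emit:
servo_tool([
  [-52.7, -66.2, 0, 29, 1],
  [-52.7, -66.2, 0, 29, 1],
  [-52.7, -66.2, 0, 29, 1],
  [-52.7, -66.2, 0, 29, 1],
  [-52.7, -66.2, 0, 29, 1],
  [-52.7, -66.2, 0, 29, 1],
  [-52.7, -66.2, 0, 29, 1],
  [-52.7, -66.2, 0, 29, 1],
  [-52.7, -66.2, 0, 29, 1],
  [-52.7, -66.2, 0, 29, 1],
])

```text
t: 2.3
ee_pos: [0.3934, 0.1494, 0.3044]
ee_rot: [1.334, 2.843, 0.002]
ft_force: [0.4, 0.2, -0.1]
width: 0.0856
finger_force: 0.0
```

```bash
cat >> h.py <<'E'
def go(X,psi=None):
    "cm in tool axes and turn to bring TCP to X, tool y heading psi deg"
    p,Rt,s=tool(); d=Rt.T@(np.array(X)-p)*100
    h=np.degrees(np.arctan2(Rt[1,1],Rt[0,1])); print("go",d.round(2),"heading",h.round(1),"turn",None if psi is None else round(h-psi,1),"t",s["t"],"at",p.round(4))
E
python3 -c "
from h import *
go([0.498,-0.181,0.30],40)"
```

```text
go [-32.1  -13.07   0.44] heading 39.7 turn -0.3 t 2.3 at [0.3934 0.1494 0.3044]
```

Emit:
servo_tool([
  [-32, -13, 0.4, 0, 1],
  [-32, -13, 0.4, 0, 1],
  [-32, -13, 0.4, 0, 1],
  [-32, -13, 0.4, 0, 1],
  [-32, -13, 0.4, 0, 1],
  [-32, -13, 0.4, 0, 1],
  [-32, -13, 0.4, 0, 1],
  [-32, -13, 0.4, 0, 1],
  [-32, -13, 0.4, 0, 1],
  [-32, -13, 0.4, 0, 1],
])

```text
t: 3.3
ee_pos: [0.4972, -0.1772, 0.2997]
ee_rot: [-1.334, -2.843, -0.001]
ft_force: [-0.4, 0.5, 0.4]
width: 0.0855
finger_force: 0.0
```

```bash
python3 -c "
from h import *
snap('wrist','w1.png')
for k in('long_spindle','long_spindle_shoulder','short_spindle','rack'):
  print(k,[(np.round(r['position'],3).tolist(),round(r['p'],2)) for r in env.pinpoint('wrist',k)[:3]])
print(pix('wrist',[[.498,-.181,z] for z in(.045,.14)]))
go([0.498,-0.181,0.30],40)"
```

```text
long_spindle [([0.454, -0.081, -0.0], 0.87), ([0.497, -0.183, 0.012], 0.82), ([0.584, -0.186, 0.002], 0.6)]
long_spindle_shoulder [([0.459, -0.079, 0.026], 0.83), ([0.495, -0.178, 0.042], 0.66), ([0.585, -0.189, 0.029], 0.61)]
short_spindle [([0.464, -0.276, 0.015], 0.82)]
rack [([0.48, -0.223, 0.002], 0.93)]
[[315.74757942 173.70598334]
 [314.93600705 200.67956101]]
go [-0.35 -0.23  0.01] heading 39.8 turn -0.2 t 3.55 at [ 0.4975 -0.1768  0.3001]
```

View pics/w1.png

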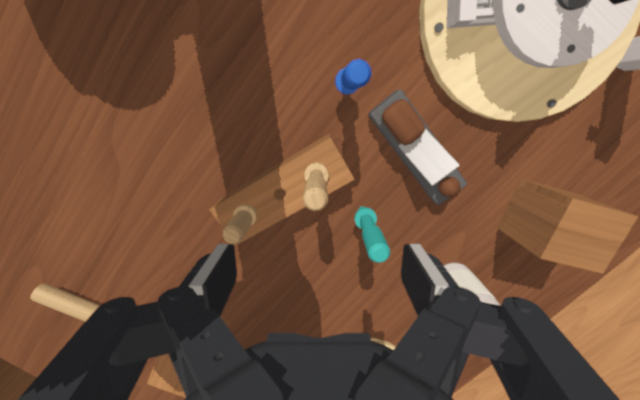

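The target is at (316,187), with its shoulder at (316,173). That agrees with the estimate to about 2 mm, so I'll descend and grip.

Emit:
servo_tool([
  [-0.3, -0.2, 3, 0, 1],
  [-0.3, -0.2, 7, 0, 1],
  [-0.3, -0.2, 11, 0, 1],
  [-0.3, -0.2, 12.8, 0, 1],
  [-0.3, -0.2, 12.8, 0, 1],
  [-0.3, -0.2, 12.8, 0, 0],
  [-0.3, -0.2, 12.8, 0, 0],
  [-0.3, -0.2, 12.8, 0, 0],
  [-0.3, -0.2, 12.8, 0, 0],
  [-0.3, -0.2, 12.8, 0, 0],
])

```text
t: 4.55
ee_pos: [0.4988, -0.1818, 0.1733]
ee_rot: [1.334, 2.841, 0.0]
ft_force: [0.0, -0.0, 5.0]
width: 0.0205
finger_force: 58.6
```

Emit:
servo_tool([
  [0, 0, 0, 0, 0],
  [0, 0, 0, 0, 0],
  [0, 0, -2, 0, 0],
  [0, 0, -5, 0, 0],
  [0, 0, -9, 0, 0],
  [0, 0, -13, 0, 0],
  [0, 0, -13, 0, 0],
])

```text
t: 5.25
ee_pos: [0.501, -0.1829, 0.3089]
ee_rot: [1.33, 2.833, 0.001]
ft_force: [0.7, 0.0, -0.2]
width: 0.0204
finger_force: 59.2
```

```bash
python3 -c "
from h import *
go([0.556,0.200,0.30],5)"
```

```text
go [25.95 28.68  0.77] heading 39.7 turn 34.7 t 5.25 at [ 0.501  -0.1829  0.3089]
```

Emit:
servo_tool([
  [0, 0, -4.5, 0, 0],
  [26, 28.7, -4.5, 35, 0],
  [26, 28.7, -4.5, 35, 0],
  [26, 28.7, -4.5, 35, 0],
  [26, 28.7, -4.5, 35, 0],
  [26, 28.7, -4.5, 35, 0],
  [26, 28.7, -4.5, 35, 0],
  [26, 28.7, -4.5, 35, 0],
  [26, 28.7, -4.5, 35, 0],
  [26, 28.7, -4.5, 35, 0],
])

```text
t: 6.25
ee_pos: [0.5524, 0.2066, 0.3456]
ee_rot: [-2.122, -2.314, -0.001]
ft_force: [-0.3, -1.4, 0.6]
width: 0.0204
finger_force: 59.2
```

Emit:
servo_tool([
  [0, 0, 2, 0, 0],
  [0, 0, 5, 0, 0],
  [0, 0, 5, 0, 0],
  [0, 0, 5, 0, 0],
])

```text
t: 6.65
ee_pos: [0.5521, 0.2011, 0.2958]
ee_rot: [-2.128, -2.309, 0.004]
ft_force: [-0.6, 0.2, 0.3]
width: 0.0207
finger_force: 59.2
```

```bash
python3 -c "
from h import *
snap('wrist','w2.png')
for c in ('wrist','top','scene'):
 if c!='wrist': snap(c)
 for k in('eye','long_spindle','long_spindle_shoulder','knob_grip'):
  print(c,k,[(np.round(r['position'],3).tolist(),round(r['p'],2)) for r in env.pinpoint(c,k)[:3]])
print(pix('wrist',[[.556,.2,.066],[.564,.115,.159]]))
go([0.556,0.200,0.30],5)"
```

```text
wrist eye [([0.559, 0.201, 0.072], 0.79)]
wrist long_spindle [([0.549, 0.203, 0.132], 0.83)]
wrist long_spindle_shoulder [([0.554, 0.203, 0.17], 0.89)]
wrist knob_grip [([0.568, 0.114, 0.149], 0.9)]
top eye [([0.556, 0.198, 0.064], 0.74)]
top long_spindle [([0.462, -0.084, -0.001], 0.52), ([0.478, -0.229, -0.004], 0.5)]
top long_spindle_shoulder [([0.582, -0.188, 0.032], 0.53)]
top knob_grip [([0.567, 0.116, 0.143], 0.66), ([0.556, 0.197, 0.065], 0.66), ([0.429, -0.55, -0.004], 0.54)]
scene eye [([0.555, 0.201, 0.065], 0.83)]
scene long_spindle [([0.459, -0.083, -0.002], 0.73), ([0.585, -0.185, 0.0], 0.73), ([0.551, 0.202, 0.136], 0.45)]
scene long_spindle_shoulder [([0.583, -0.186, 0.033], 0.65), ([0.553, 0.206, 0.169], 0.57), ([0.46, -0.078, 0.033], 0.5)]
scene knob_grip [([0.564, 0.109, 0.144], 0.95), ([0.58, -0.08, -0.002], 0.19)]
[[320.86664711 178.2448146 ]
 [322.69410434 300.62537358]]
go [-0.21  0.31 -0.32] heading 4.7 turn -0.3 t 7.4 at [0.5527 0.2018 0.2968]
```

View pics/w2.png

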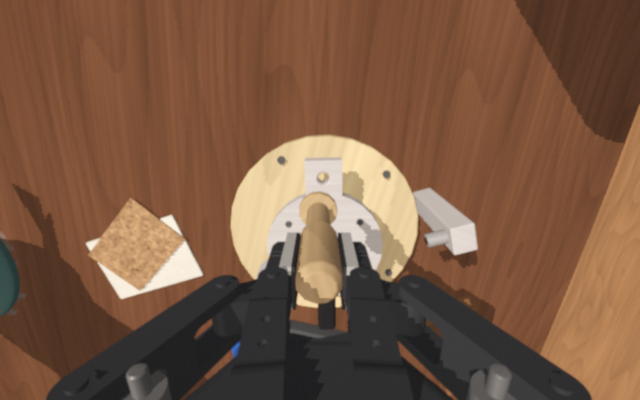

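The eyelet shows at about (322,176). The held spindle's shoulder is at about (318,205), with the tenon hidden behind it. I'll enlarge for precision.

```bash
python3 -c "
from h import *
im=cv2.imread('pics/w2.png')[150:310,260:380]
cv2.imwrite('pics/w2c.png',cv2.resize(im,None,fx=3.75,fy=3.75,interpolation=cv2.INTER_CUBIC))
p,Rt,s=tool()
for l in (.036,.080,.113,.120,.127,.157): print(l,pix('wrist',p+Rt[:,2]*l), [ (pix('wrist',p+Rt[:,2]*l+Rt[:,i]*.014)).round(1).tolist() for i in (0,1)])
print(ray('wrist',[[322.3,176.5]],.066))
"
```

```text
0.036 [[317.84951803 287.80651981]] [[[317.9, 259.6]], [[349.9, 287.8]]]
0.08 [[317.89450995 241.07233501]] [[[317.9, 218.9]], [[341.9, 241.1]]]
0.113 [[317.91608124 218.92019064]] [[[317.9, 199.8]], [[338.1, 218.9]]]
0.12 [[317.91982414 215.09274126]] [[[317.9, 196.5]], [[337.5, 215.1]]]
0.127 [[317.92333571 211.50617861]] [[[317.9, 193.5]], [[336.9, 211.5]]]
0.157 [[317.93621289 198.38946442]] [[[317.9, 182.3]], [[334.6, 198.4]]]
[[0.55738279 0.20207651 0.066     ]]
```

View pics/w2c.png

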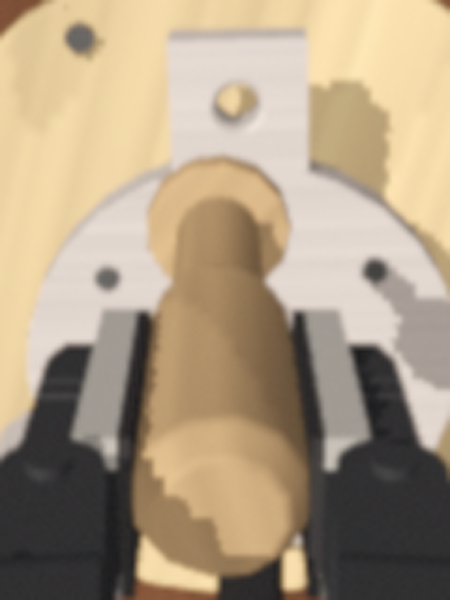

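```bash
python3 -c "
from h import *
print(ray('wrist',[[322.9,177.5]],.066))
go([0.5574,0.2000,0.235],5)"
```

```text
[[0.55812913 0.20101448 0.066     ]]
go [-0.22  0.45  6.18] heading 4.7 turn -0.3 t 7.4 at [0.5527 0.2018 0.2968]
```

Emit:
servo_tool([
  [-0.2, 0.5, 2, 0, 0],
  [-0.2, 0.5, 5, 0, 0],
  [-0.2, 0.5, 6.2, 0, 0],
  [-0.2, 0.5, 6.2, 0, 0],
  [-0.2, 0.5, 6.2, 0, 0],
])

```text
t: 7.9
ee_pos: [0.5581, 0.2003, 0.2353]
ee_rot: [2.128, 2.311, 0.0]
ft_force: [0.3, -0.3, 0.2]
width: 0.0202
finger_force: 59.2
```

```bash
python3 -c "
from h import *
a=snap('scene'); p,Rt,s=tool()
go([0.5577,0.2000,0.215],5)
T=p+Rt[:,2]*.157
u=pix('scene',[[.558,.201,.066],T,p+Rt[:,2]*.127]).round(1);print(u.tolist())
x,y=u[0].astype(int)
w=snap('wrist')
A=cv2.resize(a[y-40:y+30,x-35:x+35],(560,560),interpolation=cv2.INTER_CUBIC)
cv2.imwrite('pics/s2.png',A[...,::-1]);print(x-35,y-40)
"
```

```text
go [-0.04 -0.09  2.11] heading 4.7 turn -0.3 t 7.95 at [0.5586 0.2005 0.2361]
[[390.2, 260.3], [390.4, 257.9], [391.8, 252.4]]
355 220
```

View pics/s2.png

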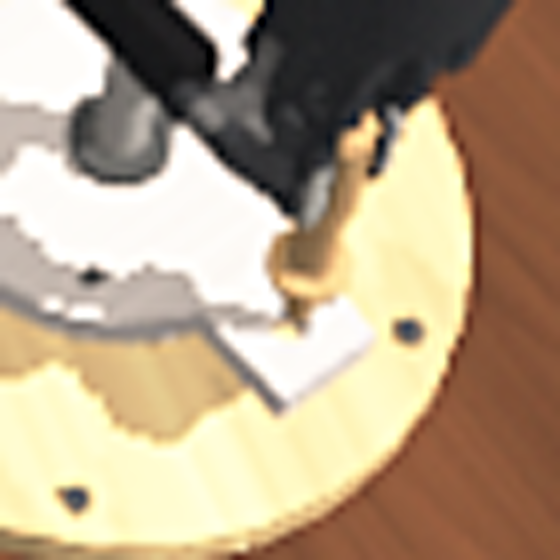

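The tenon tip at about (392,261) in the scene picture is right over the middle of the lug. I'll descend gently and feel for contact.

Emit:
servo_tool([
  [0, -0.1, 0.4, 0, 0],
  [0, -0.1, 0.8, 0, 0],
  [0, -0.1, 1.2, 0, 0],
  [0, -0.1, 1.5, 0, 0],
  [0, -0.1, 1.5, 0, 0],
])

```text
t: 8.5
ee_pos: [0.5566, 0.1996, 0.2191]
ee_rot: [2.128, 2.311, -0.002]
ft_force: [-0.4, -2.9, -1.2]
width: 0.0203
finger_force: 59.3
```

Emit:
servo_tool([
  [-0.1, 0, 0.3, 0, 0],
  [-0.1, 0, 0.6, 0, 0],
  [-0.1, 0, 0.9, 0, 0],
  [-0.1, 0, 1.2, 0, 0],
  [-0.1, 0, 1.2, 0, 0],
])

```text
t: 9.0
ee_pos: [0.5567, 0.1991, 0.2072]
ee_rot: [-2.128, -2.31, 0.001]
ft_force: [0.1, -0.4, -2.2]
width: 0.0203
finger_force: 59.2
```

Emit:
servo_tool([
  [0, 0, 0.4, 0, 0],
  [0, 0, 0.8, 0, 0],
  [0, 0, 1.1, 0, 0],
  [0, 0, 1.3, 0, 0],
  [0, 0, 1.3, 0, 0],
])

```text
t: 9.5
ee_pos: [0.5568, 0.1991, 0.1944]
ee_rot: [-2.128, -2.31, 0.001]
ft_force: [0.4, -1.3, -1.2]
width: 0.0202
finger_force: 59.2
```

Emit:
servo_tool([
  [0, 0, 0.1, 0, 0],
  [0, 0, 0.2, 0, 0],
  [0, 0, 0.2, 0, 0],
])

```text
t: 9.8
ee_pos: [0.5579, 0.1993, 0.1943]
ee_rot: [2.127, 2.309, 0.003]
ft_force: [0.2, -3.1, 4.6]
width: 0.0202
finger_force: 59.7
```

Emit:
servo_tool([
  [-0.1, 0, -0.1, 0, 0.1],
  [-0.1, 0, -0.1, 0, 0.5],
  [-0.1, 0, -0.1, 0, 0.8],
  [-0.1, 0, -0.1, 0, 0.8],
  [-0.1, 0, -0.1, 0, 0.8],
  [-0.1, 0, -4, 0, 0.8],
  [-0.1, 0, -8, 0, 0.8],
  [-0.1, 0, -10, 0, 0.8],
  [-0.1, 0, -10, 0, 0.8],
])

```text
t: 10.7
ee_pos: [0.5591, 0.1989, 0.2976]
ee_rot: [2.126, 2.308, 0.011]
ft_force: [0.1, -0.0, -0.4]
width: 0.0684
finger_force: 0.0
```

```bash
python3 -c "
from h import *
snap('wrist','w3.png')
for c in ('wrist','top','scene'):
 if c!='wrist': snap(c)
 for k in('eye','long_spindle','long_spindle_shoulder','knob_grip','jig','bush'):
  print(c,k,[(np.round(r['position'],3).tolist(),round(r['p'],2)) for r in env.pinpoint(c,k)[:2]])
print(pix('wrist',[[.557,.2,.066],[.557,.2,.161],[.566,.114,.159]]))
go([0.565,0.114,0.30],5)"
```

```text
wrist eye [([0.559, 0.202, 0.069], 0.72)]
wrist long_spindle [([0.557, 0.201, 0.029], 0.72), ([0.58, -0.078, -0.001], 0.66)]
wrist long_spindle_shoulder [([0.557, 0.205, 0.067], 0.92)]
wrist knob_grip [([0.566, 0.115, 0.146], 0.97)]
wrist jig [([0.569, 0.114, -0.006], 0.87)]
wrist bush [([0.668, 0.151, 0.099], 0.85)]
top eye [([0.555, 0.2, 0.064], 0.97)]
top long_spindle [([0.488, 0.437, -0.002], 0.73), ([0.461, -0.08, 0.001], 0.65)]
top long_spindle_shoulder [([0.458, -0.081, 0.027], 0.62), ([0.583, -0.189, 0.033], 0.44)]
top knob_grip [([0.567, 0.116, 0.145], 0.7)]
top jig [([0.567, 0.112, -0.004], 0.65)]
top bush [([0.664, 0.153, 0.107], 0.61)]
scene eye [([0.557, 0.203, 0.064], 0.62)]
scene long_spindle [([0.46, -0.081, -0.002], 0.76), ([0.557, 0.198, 0.034], 0.58)]
scene long_spindle_shoulder [([0.583, -0.184, 0.035], 0.7), ([0.557, 0.203, 0.066], 0.68)]
scene knob_grip [([0.578, -0.079, 0.0], 0.69), ([0.564, 0.11, 0.144], 0.57)]
scene jig [([0.565, 0.117, 0.002], 0.96)]
scene bush [([0.666, 0.152, 0.104], 0.67)]
[[318.00782326 175.62778776]
 [318.01077621 206.80673077]
 [320.2461398  300.85734509]]
go [-8.45  0.1  -0.7 ] heading 4.7 turn -0.3 t 11.75 at [0.5571 0.1982 0.293 ]
```

View pics/w3.png

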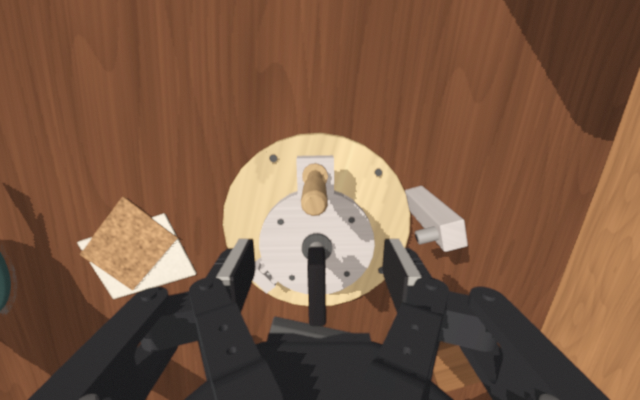

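The spindle is seated upright (shoulder (316,175), head (314,205)). The knob bar lies along tool x at (317,290). I'll go over the knob and grip it.

Emit:
servo_tool([
  [-4, 0, 0, 0, 0.8],
  [-8.4, 0.1, 0, 0, 0.8],
  [-8.4, 0.1, 0, 0, 0.8],
  [-8.4, 0.1, 4, 0, 0.8],
  [-8.4, 0.1, 8, 0, 0.8],
  [-8.4, 0.1, 9.5, 0, 0.8],
  [-8.4, 0.1, 9.5, 0, 0.8],
  [-8.4, 0.1, 9.5, 0, 0.8],
])

```text
t: 12.55
ee_pos: [0.5656, 0.115, 0.1989]
ee_rot: [2.128, 2.311, 0.001]
ft_force: [0.2, 0.3, 0.5]
width: 0.0683
finger_force: 0.0
```

Emit:
servo_tool([
  [0, 0, 0, 0, 0],
  [0, 0, 0, 0, 0],
  [0, 0, 0, 0, 0],
  [0, 0, 0, 0, 0],
  [0, 0, 0, 0, 0],
  [0, 0, 0, 0, 0],
])

```text
t: 13.15
ee_pos: [0.5655, 0.1147, 0.1993]
ee_rot: [2.128, 2.31, 0.002]
ft_force: [-1.3, 0.4, 5.6]
width: 0.0152
finger_force: 61.3
```

```bash
python3 -c "
from h import *
go([0.565,0.1145,0.198],5)
s=tool()[2];print(s['moment'],s['joints'])"
```

```text
go [-0.01 -0.05  0.13] heading 4.7 turn -0.3 t 13.15 at [0.5655 0.1147 0.1993]
[0.02650438 0.31058919 0.0019767 ] [1.56836067e-01 1.67147720e-01 1.92312784e+00 1.71647789e-04
 1.04967766e+00 7.48118032e-02]
```

Emit:
servo_tool([
  [0, 0, 0, 4, 0],
  [0, 0, 0, 8, 0],
  [0, 0, 0, 12, 0],
  [0, 0, 0, 16, 0],
  [0, 0, 0, 20, 0],
  [0, 0, 0, 24, 0],
  [0, 0, 0, 28, 0],
  [0, 0, 0, 31, 0],
  [0, 0, 0, 33, 0],
  [0, 0, 0, 33, 0],
])

```text
t: 14.15
ee_pos: [0.5655, 0.1147, 0.1993]
ee_rot: [2.697, 1.609, 0.003]
ft_force: [-1.1, 0.7, 5.6]
width: 0.0149
finger_force: 61.2
```

```bash
python3 -c "
from h import *
go([0.565,0.1145,0.198],5)
s=tool()[2];print(s['moment'],s['ft_force'])
for c in ('top','scene'):
 snap(c)
 for k in('eye','long_spindle_shoulder'):
  print(c,k,[(np.round(r['position'],3).tolist(),round(r['p'],2)) for r in env.pinpoint(c,k)[:3]])
"
```

```text
go [-0.04 -0.04  0.12] heading -28.4 turn -33.4 t 14.15 at [0.5655 0.1147 0.1993]
[ 0.03193485  0.31926346 -0.01914328] [-1.10435653  0.70803809  5.62769905]
top eye [([0.766, -0.184, -0.001], 0.64), ([0.605, 0.189, 0.066], 0.56)]
top long_spindle_shoulder [([0.458, -0.078, 0.027], 0.52), ([0.585, -0.191, 0.033], 0.44), ([0.464, -0.277, 0.013], 0.38)]
scene eye [([0.604, 0.191, 0.063], 0.79)]
scene long_spindle_shoulder [([0.584, -0.185, 0.033], 0.62), ([0.607, 0.191, 0.065], 0.6), ([0.457, -0.078, 0.033], 0.42)]
```

First click: the moment is nearly zero and the eyelet direction agrees with 0.48. On to the second.

Emit:
servo_tool([
  [0, 0, 0, 4, 0],
  [0, 0, 0, 8, 0],
  [0, 0, 0, 12, 0],
  [0, 0, 0, 15, 0],
  [0, 0, 0, 18, 0],
  [0, 0, 0, 20.5, 0],
  [0, 0, 0, 20.5, 0],
  [0, 0, 0, 20.5, 0],
])

```text
t: 15.25
ee_pos: [0.5656, 0.1146, 0.1993]
ee_rot: [2.94, 1.105, 0.003]
ft_force: [-1.4, 0.3, 5.4]
width: 0.0152
finger_force: 61.2
```

```bash
python3 -c "
from h import *
go([0.565,0.1145,0.198],-69.3)
s=tool()[2];print(s['moment'],s['ft_force'])
"
```

```text
go [-0.05 -0.03  0.13] heading -48.8 turn 20.5 t 15.25 at [0.5656 0.1146 0.1993]
[ 0.00524467  0.29653518 -0.01858425] [-1.44767706  0.33437072  5.42891431]
```

Second click. On to the third.

Emit:
servo_tool([
  [0, 0, 0, 4, 0],
  [0, 0, 0, 8, 0],
  [0, 0, 0, 12, 0],
  [0, 0, 0, 15, 0],
  [0, 0, 0, 18, 0],
  [0, 0, 0, 20.5, 0],
  [0, 0, 0, 20.5, 0],
  [0, 0, 0, 20.5, 0],
  [0, 0, 0, 20.5, 0],
])

```text
t: 16.15
ee_pos: [0.5656, 0.1146, 0.1993]
ee_rot: [3.09, 0.564, 0.003]
ft_force: [-0.9, 0.8, 5.5]
width: 0.0151
finger_force: 61.2
```

```bash
python3 -c "
from h import *
go([0.565,0.1145,0.198],-69.3)
s=tool()[2];print(s['moment'],s['ft_force'],s['finger_force'],s['dq'])
for c in ('top','scene'):
 im=snap(c)
 for k in('eye','long_spindle_shoulder','long_spindle','bush'):
  print(c,k,[(np.round(r['position'],3).tolist(),round(r['p'],2)) for r in env.pinpoint(c,k)[:3]])
x,y=pix('scene',[.645,.145,.08])[0].astype(int)
cv2.imwrite('pics/s4.png',cv2.resize(im[y-70:y+40,x-60:x+60],(600,550),interpolation=cv2.INTER_CUBIC)[...,::-1])
"
```

```text
go [-0.06 -0.02  0.13] heading -69.3 turn -0.0 t 16.15 at [0.5656 0.1146 0.1993]
[-0.0639577   0.25338682 -0.04813161] [-0.91798176  0.77220049  5.54791202] 61.18650555610657 [ 3.98265028e-04 -9.83368075e-06  8.15044433e-05  2.75574746e-04
 -1.93499656e-03 -2.19950491e-04]
top eye [([0.563, 0.112, -0.005], 0.57)]
top long_spindle_shoulder [([0.429, -0.548, -0.002], 0.66), ([0.584, -0.189, 0.033], 0.47), ([0.459, -0.08, 0.03], 0.41)]
top long_spindle [([0.459, -0.079, 0.002], 0.59), ([0.586, -0.19, 0.0], 0.46)]
top bush []
scene eye [([0.644, 0.148, 0.067], 0.72)]
scene long_spindle_shoulder [([0.585, -0.183, 0.032], 0.68), ([0.461, -0.074, 0.032], 0.52), ([0.775, -0.034, 0.001], 0.38)]
scene long_spindle [([0.647, 0.143, 0.032], 0.77), ([0.586, -0.189, 0.002], 0.62), ([0.46, -0.081, -0.001], 0.6)]
scene bush [([0.663, 0.153, 0.101], 0.95)]
```

View pics/s4.png

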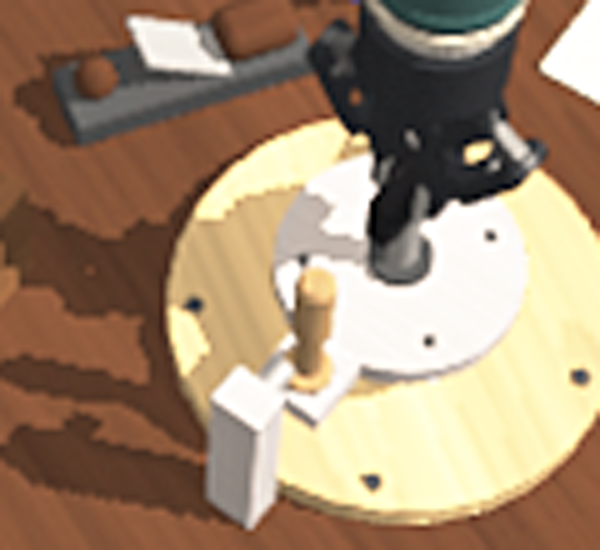

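Emit:
servo_tool([
  [0, 0, 0, -0.7, 0],
  [0, 0, 0, -0.7, 0],
  [0, 0, 0, -0.7, 0],
  [0, 0, 0, -0.7, 0],
])

```text
t: 17.05
ee_pos: [0.5656, 0.1146, 0.1993]
ee_rot: [3.087, 0.583, 0.003]
ft_force: [-0.5, -0.2, 5.1]
width: 0.0153
finger_force: 61.2
```

```bash
python3 -c "
from h import *
go([0.565,0.1145,0.198],-69.3)
s=tool()[2];print(s['moment'],s['finger_force'])"
```

```text
go [-0.06 -0.02  0.13] heading -68.6 turn 0.7 t 17.05 at [0.5656 0.1146 0.1993]
[-0.03835605  0.2606131  -0.06522608] 61.185818910598755
```

The negative moment means the detent is drawing the knob on clockwise, so it is about 2° short. I'll ease forward.

Emit:
servo_tool([
  [0, 0, 0, 0.7, 0],
  [0, 0, 0, 1.4, 0],
  [0, 0, 0, 2, 0],
  [0, 0, 0, 2, 0],
  [0, 0, 0, 2, 0],
  [0, 0, 0, 2, 0],
])

```text
t: 17.65
ee_pos: [0.5656, 0.1146, 0.1992]
ee_rot: [3.097, 0.529, 0.003]
ft_force: [-1.0, 0.1, 5.6]
width: 0.0152
finger_force: 61.2
```

```bash
python3 -c "
from h import *
go([0.565,0.1145,0.198],-69.3)
s=tool()[2];print(s['moment'],s['finger_force'])"
```

```text
go [-0.06 -0.01  0.12] heading -70.6 turn -1.3 t 17.65 at [0.5656 0.1146 0.1992]
[-0.0425956   0.27021193  0.05698175] 61.19009256362915
```

```bash
python3 -c "
from h import *
print(env.sign_off())"
```

```text
the job is handed in; nothing more can be done
None
```

The taller spindle is through the eyelet with its shoulder on the lug. The knob is at the third stop, still gripped, and I handed the job in at about 18 s; no verdict came back.

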